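# Uncouple the domed air coupling

## Robot

A 6-joint arm with a two-finger parallel gripper is mounted at the origin on a cart in front of the work surface, level with it; the furniture and walls round the work are solid. World frame = base frame: x ahead of the robot, y to its left, z up, the work surface at z = 0. Lengths are in m, angles in rad, forces in N, time in s.
With the tool pointing down it reaches from about 0.375 to 0.975 m from the base axis. Payload 3.8 kg.
Tool frame: the origin (TCP) lies where the fingers leave the gripper's body, on its centre line; the fingertips stand 73 mm ahead of it and the grasp point (between the pads) lies 54 mm ahead of it; z points along the fingers, y is the line along which they close (so a half turn about z gives the same grasp; the last joint's range is limited). The gripper opens to 85 mm and grips with 20 to 120 N. Pads are 22 mm wide; open, the fingers measure 114 mm over their backs; the gripper's body (76 mm by 85 mm) begins 54 mm behind the grasp point. The pads swing forward as they close: fully open they stand 13 mm farther back than shut.
Start: joints at [-1.344, 0.264, 1.604, -0, 1.274, -0.037], TCP at [0.176, -0.652, 0.304] pointing down, gripper open.
Joint ranges: [-2.63, 2.63], [-0.94, 2.18], [0.31, 2.57], [-1.31, 4.45], [0, 2.66], [-2.55, 2.55]. Speed limits (rad/s): [2.57, 2.57, 3.14, 3.14, 3.14, 3.14].

## Interface

Orientations are given as a rotation vector (axis times angle).
In Python, from workcell import read_state, viewer, bot gives the robot as it stands.
- The arm moves only by the tool jog_arm, never from a script. Its argument "increments" is a list that holds one entry, the list of rows, each a list of 7 numbers: the shift along the tool's x, y, z in units of 30 mm (1.0 is 30 mm), then the turn, a rotation vector about the tool's x, y, z in units of 6 degrees (1.0 is 6 degrees), then the opening, from -1 (shut) to 1 (fully open). A call has exactly 5 rows; each row shifts and turns the commanded pose from where the row before left it, along the tool's axes as they then stand; what a row does not reach is not made up. A row lasts 1/12 s, in which the tool goes at most 41.7 mm and 7.16 degrees, less where a joint would pass 70% of its speed; a pose out of reach is approached as far as the arm can. A call is refused whole if a number of a shift passes 1 or a number of a turn 1, either way. A call with a gripper value outside its range is refused whole. The fingers move at their own pace and stop on an object; "force" is the grip in N (left out, the last holds). Time passes only in rows, so rows that do not move let the fingers close, or fill a call up. It gives the time, the measured TCP pose, the force, the opening and the grip force at its end, in the units of the state.
- read_state(): the state, without advancing time (a new reading comes with each control period).
- viewer.read_camera(name): name is "scene" or "top" or "wrist"; returns (picture, depth): 420x560x3 uint8, blue, green, red; 420x560 float32, m along the optical axis (not along the pixel's ray), 0 where there is no reading.
- viewer.camera_params(name): a dict with "fx", "fy", "cx", "cy" (pixels), "R" (3x3) and "t" (3): a world point X has camera coordinates R X + t; the wrist camera has in their place "hand_eye" (4x4, takes a point from camera to tool coordinates, whose origin is the TCP and whose axes are the flange's). Camera axes: x right, y down, z forward; pixel columns grow to the right and rows downward; lengths in m; the calibration is good to about 2 mm. A picture is of the moment at which its call begins: read the wrist's pose just before it. camera_params takes no time and is no camera call.
- bot.finish_job(): hands the job in; it is judged then, once.
The state is a dict: "time": time; "q": joint angles; "joint_vel": joint speeds; "joint_torque": joint torques, N m; "tool_pos": TCP position; "tcp_rot": TCP orientation; "wrist_force": force on the tool from outside, world axes, zero at the start; "torque": the same for the moment, N m; "width": opening from 0.0 (shut) to 1.0 (fully open); "grip_force": force on a finger pad.
Only numpy, scipy, OpenCV 4.12 (cv2) and the standard library are available. Lean on these libraries where they do the work, as an engineer would, in place of code of your own. Each camera call takes 0.05 s, during which the arm holds its last target. There are 200 camera calls.

## Task

On the air block, find the quick coupling that ends in a round dome (a small silencer). Grip it by its sprung sleeve and draw the sleeve straight up until the nipple comes out and the sleeve snaps forward again, then set the coupling down gently, standing upright in the shallow steel tray, and let go. Leave the other coupling, the one with the flat hexagonal top, plugged in.

Things in the scene. Friction and masses are not known exactly. Their poses are not given: they have to be found in the camera images.
- coupling: quick coupling to take off: upright round part, 62 mm tall, 0.2 kg, mouth down over a nipple. Origin: centre of its mouth (lower end), z up; starts 38 mm above the bench. From there up: 0-8 mm steel nose, dia 28; 8-36 mm knurled brass sleeve, dia 34, to be gripped (e.g. at 22 mm); 36-49 mm neck, dia 24; then slim round dome, dia 16. Pulling neck or dome does not free it.
- coupling_sleeve (a joint): that coupling's sprung sleeve, m: 0 forward (down), 0.009 fully drawn back (up). The spring pushes it down with 5 N at 0, 10 N at 0.009. Gripped and drawn up over 0.0065 it opens the catches that hold the nipple; going on up, the coupling comes off with it and the sleeve snaps forward as the nipple leaves. A rise of 40 mm is clear.
- plugged_coupling: the other coupling, to be left alone: same nose and sleeve, but 51 mm tall with a flat hexagonal top 27 mm across, no dome. Origin: centre of its mouth, z up. On the other end nipple of the block, 130 mm from the first, so the line between the two origins runs along the block.
- air_block: fixed aluminium air block, 46 (x) by 190 (y) mm, 34 mm high, with three upright steel nipples in a row along y, 65 mm apart, 30 mm tall, 16 mm thick. The two couplings are on the end nipples, either way round; the middle nipple is bare. Origin: centre of its underside.
- tray: shallow open rectangular steel tray, 130 (x) by 150 (y) mm, fixed on the bench. Origin: centre of its underside, z up. Floor 3 mm thick; the rim stands 10 mm above the bench and is 3 mm thick.
Not all that is in view belongs to the job. What is shaped like the coupling but pink or purple is not meant.

How it is judged:
On the way, in this order (a step that is already met when the one before it is completed fails the run):
1. the sleeve is drawn back while the coupling is still on its nipple (value of joint coupling_sleeve above 0.004 m and distance of coupling from where it was at the start of the episode below 0.015 m).
2. the coupling is off its nipple and its sleeve has snapped forward (value of joint coupling_sleeve below 0.002 m and distance of coupling from where it was at the start of the episode above 0.028 m), for 0.1 s.
At the end, for the whole second after the job is handed in: the domed coupling stands upright (within 10 degrees) and at rest on the floor of the tray, its centre within the rim, its sleeve fully forward (within 2 mm), released; the flat-topped coupling is still on its nipple (moved less than 10 mm) (x of coupling in the frame of tray between -0.055 and 0.055 m and y of coupling in the frame of tray between -0.065 and 0.065 m and height (world z) of coupling below 0.008 m and angle between coupling's own z axis and vertical below 0.17 rad and linear speed of coupling below 0.02 m/s and value of joint coupling_sleeve below 0.002 m and distance of plugged_coupling from where it was at the start of the episode below 0.01 m); the robot touches nothing.
It fails at once if the flat-topped coupling is pulled off its nipple (distance of plugged_coupling from where it was at the start of the episode above 0.02 m).
It fails at once if the coupling is dropped or slammed into the tray (moving faster than 0.5 m/s just above its floor) (horizontal distance between coupling and tray below 0.09 m and height (world z) of coupling below 0.04 m and linear speed of coupling above 0.5 m/s).
It also fails if it takes over 42 s, if anything falls off the work surface, if the arm or the gripper's body presses on something with over 40 N, if the wrist force passes 120 N, or if a joint passes its speed limit or range.

## Working session

There is one attempt and no reset: what is moved stays moved. The work goes in short steps, Python scripts to look and compute and a tool call to move; the robot and the scene stay as the last step left them, time stands still between calls to the robot, and variables do not carry over. Pictures are saved under pics/ and viewed, at most 10 in all, crops included, and the job is handed in when it is done.

Besides the shell and the picture viewer there is one more tool, called as name([rows], argument=value, ...), one row to a line, values as JSON. jog_arm: Moves the arm, as the interface text tells. Its arguments: {"type":"object","properties":{"increments":{"type":"array","items":{"type":"array","items":{"type":"array","items":{"type":"number"}}}},"force":{"type":"number"}},"required":["increments"]}

```bash
mkdir -p pics; cat > h.py <<'E'
import numpy as np, cv2
from scipy.spatial.transform import Rotation as Ro
from workcell import read_state, viewer, bot
def cam(n):
    s=read_state(); im,d=viewer.read_camera(n); return s,im,d
def world(n,u,v,z,s=None):
    p=viewer.camera_params(n); c=np.array([(u-p['cx'])/p['fx']*z,(v-p['cy'])/p['fy']*z,z])
    if 'hand_eye' in p:
        c=(np.array(p['hand_eye'])@np.r_[c,1])[:3]
        return Ro.from_rotvec(s['tcp_rot']).apply(c)+s['tool_pos']
    return np.array(p['R']).T@(c-np.array(p['t']))
E
python3 - <<'E'
from h import *
s,a,d=cam('top'); _,b,e=cam('scene')
np.savez('a.npz',a=a,d=d,b=b,e=e)
cv2.imwrite('pics/top.png',cv2.resize(a,(800,600),interpolation=cv2.INTER_CUBIC)); cv2.imwrite('pics/scene.png',cv2.resize(b,(800,600)))
print(s)
print(viewer.camera_params('top'))
E
```

```text
{'time': 0.0, 'q': array([-1.34393068e+00,  2.64789867e-01,  1.60538651e+00,  1.72132929e-05,
        1.27371923e+00, -3.69056288e-02]), 'joint_vel': array([-0.00015624,  0.00087939,  0.00017157,  0.00033309,  0.00175383,
       -0.0006644 ]), 'joint_torque': array([-1.30123917e-03, -5.15110588e+01, -3.67314863e+01, -3.21038951e-04,
        1.28707982e-02, -1.31652530e-05]), 'tool_pos': array([ 0.1758571 , -0.65109128,  0.30253036]), 'tcp_rot': array([-3.11203690e+00, -4.12821309e-01,  3.17111126e-04]), 'wrist_force': array([ 0.88398543,  0.53890688, -0.05293873]), 'torque': array([0.02806022, 0.01994957, 0.04550069]), 'grip_force': 0.0, 'width': 1.0008819176883073}
{'fx': 513.6527185673663, 'fy': 513.6527185673663, 'cx': 279.21162069250624, 'cy': 206.38863967034695, 'R': array([[ 0.01066376, -0.99984673,  0.01388519],
       [-0.98129707, -0.01313299, -0.19205101],
       [ 0.19220393, -0.01157751, -0.98128671]]), 't': array([0.0637204 , 0.49735228, 1.08270616])}
```

View pics/top.png

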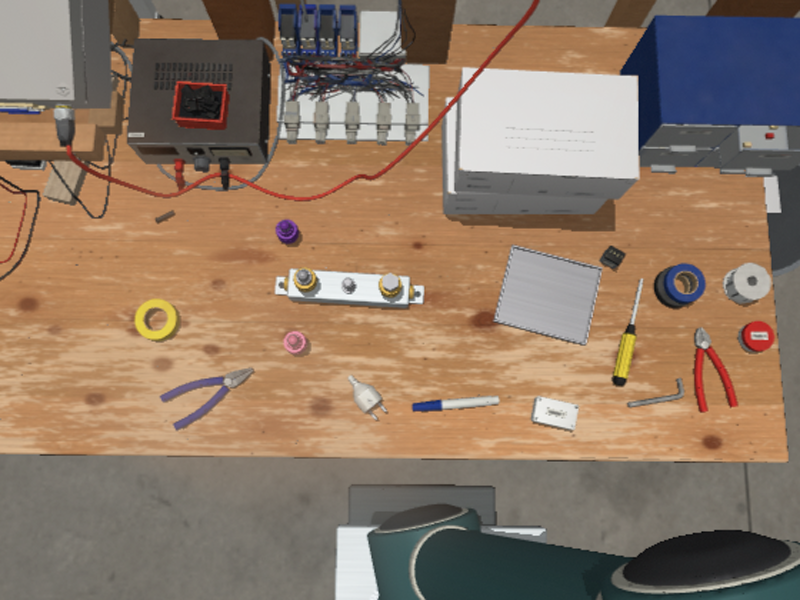

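View pics/scene.png

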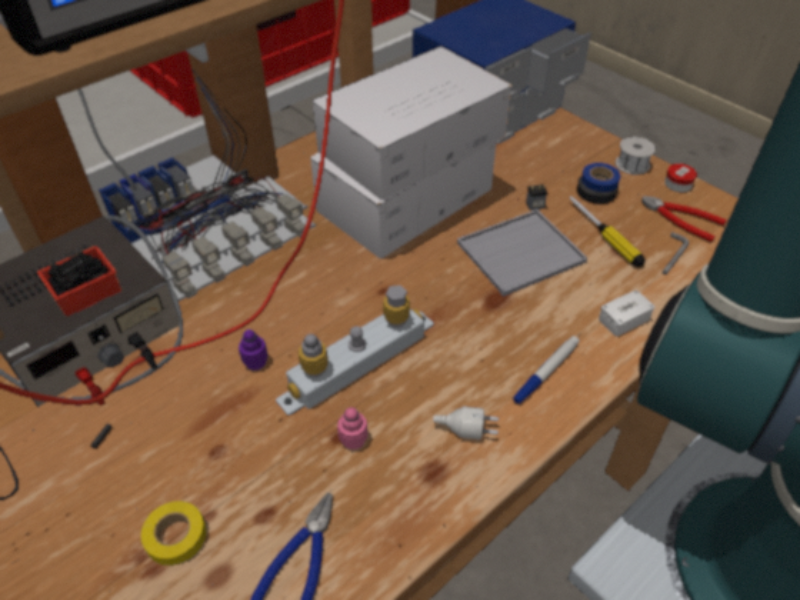

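The top view shows the domed coupling at (306,277) on the block's left end, the hex one at (390,284), the bare nipple at (348,285) and the tray centred at (549,295). The scene view confirms that the left one is domed.

```bash
python3 - <<'E'
from h import *
f=np.load('a.npz'); d=f['d']
def P(n,u,v):
    u*=.7;v*=.7; i,j=int(round(v)),int(round(u)); z=np.median(d[i-1:i+2,j-1:j+2]); print(n,world('top',u,v,z).round(4))
for n,u,v in [('dome',305,273),('hex',390,282),('nip',348,284),('tray',549,295),('tl',513,249),('tr',601,267),('br',585,343),('bl',498,322),('cable',360,178),('cable',430,140),('cable',300,198),('cable',180,190),('purple',287,229),('pink',294,341),('box',550,120),('blockR',420,293),('blockL',281,286)]: P(n,u,v)
# high points near block
H,W=d.shape; vv,uu=np.mgrid[:H,:W]; p=viewer.camera_params('top')
c=np.stack([(uu-p['cx'])/p['fx']*d,(vv-p['cy'])/p['fy']*d,d],-1); X=(c-p['t'])@np.array(p['R'])
for nm,u0,zlo in [('dome',305,.088),('hex',390,.08),('nip',348,.055)]:
    m=(abs(uu-u0*.7)<15)&(abs(vv-280*.7)<18)&(X[...,2]>zlo)&(d>0); print(nm,m.sum(),X[m].mean(0).round(4),X[m][:,2].max(), X[m].min(0).round(3),X[m].max(0).round(3))
E
```

```text
dome [0.5182 0.2095 0.0959]
hex [0.5076 0.0836 0.0896]
nip [0.509  0.1474 0.0645]
tray [ 0.5083 -0.1722  0.0027]
tl [ 0.5832 -0.1152  0.0052]
tr [ 0.5561 -0.2586  0.0011]
br [ 0.431  -0.2266  0.0054]
bl [ 0.4624 -0.0885  0.0085]
cable [0.7023 0.1357 0.    ]
cable [ 7.713e-01  1.970e-02 -1.000e-04]
cable [0.6618 0.2319 0.0131]
cable [0.6679 0.4233 0.0263]
purple [0.5974 0.245  0.0538]
pink [0.4215 0.2267 0.0593]
box [ 0.7221 -0.1389  0.1925]
blockR [0.5081 0.0354 0.0064]
blockL [0.5157 0.2571 0.0106]
dome 57 [0.5153 0.2131 0.0953] 0.1023129386310764 [0.508 0.205 0.088] [0.524 0.222 0.102]
hex 109 [0.5086 0.0836 0.0888] 0.09334573678022734 [0.497 0.073 0.08 ] [0.522 0.094 0.093]
nip 46 [0.5117 0.1484 0.063 ] 0.06852384222462082 [0.504 0.14  0.057] [0.521 0.156 0.069]
```

jog_arm([
  [[0.9, -0.9, 0, 0, 0, 0, 1], [0.9, -0.9, 0, 0, 0, 0, 1], [0.9, -0.9, 0, 0, 0, 0, 1], [0.9, -0.9, 0, 0, 0, 0, 1], [0.9, -0.9, 0, 0, 0, 0, 1]],
])

```text
time: 0.52
tool_pos: [0.2714, -0.4843, 0.3031]
tcp_rot: [-3.113, -0.412, 0.0]
wrist_force: [0.2, 0.5, 0.2]
width: 0.999
grip_force: 0.0
```

jog_arm([
  [[0.9, -0.9, 0, 0, 0, 0, 1], [0.9, -0.9, 0, 0, 0, 0, 1], [0.9, -0.9, 0, 0, 0, 0, 1], [0.9, -0.9, 0, 0, 0, 0, 1], [0.9, -0.9, 0, 0, 0, 0, 1]],
])

```text
time: 0.93
tool_pos: [0.3665, -0.3187, 0.3035]
tcp_rot: [-3.114, -0.412, 0.0]
wrist_force: [0.4, -1.4, -0.9]
width: 1.001
grip_force: 0.0
```

jog_arm([
  [[0.9, -0.9, 0, 0, 0, 0, 1], [0.9, -0.9, 0, 0, 0, 0, 1], [0.9, -0.9, 0, 0, 0, 0, 1], [0.9, -0.9, 0, 0, 0, 0, 1], [0.9, -0.9, 0, 0, 0, 0, 1]],
])

```text
time: 1.35
tool_pos: [0.4616, -0.1531, 0.3036]
tcp_rot: [-3.114, -0.413, 0.0]
wrist_force: [-0.1, 0.1, 0.8]
width: 1.002
grip_force: 0.0
```

jog_arm([
  [[0.8, -0.9, 0, 0, 0, 0, 1], [0.8, -0.9, 0, 0, 0, 0, 1], [0.6, -0.9, 0, 0, 0, 0, 1], [0.5, -0.9, 0, 0, 0, 0, 1], [0.5, -0.9, 0, 0, 0, 0, 1]],
])

```text
time: 1.77
tool_pos: [0.5189, 0.0021, 0.3034]
tcp_rot: [-3.114, -0.414, 0.001]
wrist_force: [1.0, -1.7, 1.1]
width: 1.0
grip_force: 0.0
```

jog_arm([
  [[0, 0, 0, 0, 0, -1, 1], [0, 0, 0, 0, 0, -1, 1], [0, 0, 0, 0, 0, -1, 1], [0, 0, 0, 0, 0, -1, 1], [0, 0, 0, 0, 0, -1, 1]],
])

```text
time: 2.18
tool_pos: [0.5185, 0.0006, 0.3033]
tcp_rot: [-2.897, -1.213, 0.002]
wrist_force: [-0.2, 0.6, 0.8]
width: 1.003
grip_force: 0.0
```

jog_arm([
  [[0, 0, 0, 0, 0, -1, 1], [0, 0, 0, 0, 0, -1, 1], [0, 0, 0, 0, 0, -1, 1], [0, 0, 0, 0, 0, -1, 1], [0, 0, 0, 0, 0, -1, 1]],
])

```text
time: 2.6
tool_pos: [0.5185, 0.0003, 0.3033]
tcp_rot: [-2.485, -1.921, 0.001]
wrist_force: [-0.3, 0.3, -0.2]
width: 0.998
grip_force: 0.0
```

jog_arm([
  [[0, 0, 0, 0, 0, -1, 1], [0, 0, 0, 0, 0, -1, 1], [0, 0, 0, 0, 0, 0, 1], [0, 0, 0, 0, 0, 0, 1], [0, 0, 0, 0, 0, 0, 1]],
])

```text
time: 3.02
tool_pos: [0.5187, 0.0003, 0.3036]
tcp_rot: [-2.279, -2.162, 0.001]
wrist_force: [0.4, 0.2, 0.2]
width: 1.002
grip_force: 0.0
```

jog_arm([
  [[1, 0, 0, 0, 0, 0, 1], [1, 0, 0, 0, 0, 0, 1], [1, 0, 0, 0, 0, 0, 1], [1, 0, 0, 0, 0, 0, 1], [1, 0, 0, 0, 0, 0, 1]],
])

```text
time: 3.43
tool_pos: [0.5263, 0.1514, 0.3039]
tcp_rot: [2.279, 2.162, 0.0]
wrist_force: [-0.3, -0.1, -0.5]
width: 1.003
grip_force: 0.0
```

jog_arm([
  [[1, 0, 0.5, 0, 0, 0, 1], [1, -0.4, 0.5, 0, 0, 0, 1], [0, 0, 0.5, 0, 0, 0, 1], [0, 0, 0, 0, 0, 0, 1], [0, 0, 0, 0, 0, 0, 1]],
])

```text
time: 3.85
tool_pos: [0.5167, 0.2106, 0.2578]
tcp_rot: [-2.276, -2.164, 0.004]
wrist_force: [-0.1, -0.1, 0.1]
width: 0.998
grip_force: 0.0
```

```bash
python3 - <<'E'
from h import *
s,a,d=cam('wrist'); np.savez('w.npz',a=a,d=d,p=s['tool_pos'],r=s['tcp_rot'])
cv2.imwrite('pics/w.png',cv2.resize(a,(800,600)))
print(s['tool_pos'],s['tcp_rot'],s['q'])
H,W=d.shape; vv,uu=np.mgrid[:H,:W]
p=viewer.camera_params('wrist');print(p)
c=np.stack([(uu-p['cx'])/p['fx']*d,(vv-p['cy'])/p['fy']*d,d],-1).reshape(-1,3)
T=np.array(p['hand_eye']); X=(Ro.from_rotvec(s['tcp_rot']).apply(c@T[:3,:3].T+T[:3,3])+s['tool_pos'])
near=(np.hypot(X[:,0]-.516,X[:,1]-.213)<.03)&(d.ravel()>0)
for lo,hi in [(.092,.11),(.098,.11),(.06,.074),(.07,.076)]:
    m=near&(X[:,2]>lo)&(X[:,2]<hi)
    if m.sum(): 
        q=X[m]; (cx,cy),r=cv2.minEnclosingCircle(q[:,:2].astype(np.float32)); print(lo,m.sum(),q.mean(0).round(4),cx,cy,r,q[:,2].max())
E
```

```text
[0.51666324 0.21063369 0.25779784] [-2.27625539 -2.16408666  0.00425228] [ 3.42652137e-01  7.91350008e-02  1.90614672e+00 -4.07871989e-04
  1.15910735e+00  3.93327695e-01]
{'fx': 343.46362726830137, 'fy': 343.46362726830137, 'cx': 285.677677714576, 'cy': 207.8222262308015, 'hand_eye': array([[ 7.84787129e-04, -9.65719125e-01, -2.59588049e-01,
         6.62243400e-02],
       [ 9.99998526e-01,  1.15424761e-03, -1.27083286e-03,
        -1.51220525e-04],
       [ 1.52689649e-03, -2.59586669e-01,  9.65718608e-01,
        -7.08574885e-02],
       [ 0.00000000e+00,  0.00000000e+00,  0.00000000e+00,
         1.00000000e+00]])}
0.092 449 [0.5165 0.2157 0.0972] 0.5163059830665588 0.21456274390220642 0.00881599634885788 0.10165496984731548
0.098 218 [0.5164 0.2153 0.0995] 0.5165562033653259 0.2141789197921753 0.006285809446126223 0.10165496984731548
0.06 281 [0.5169 0.2233 0.0697] 0.5162862539291382 0.21484902501106262 0.017761632800102234 0.07399883121561898
0.07 620 [0.5167 0.2186 0.0745] 0.5163299441337585 0.2147618532180786 0.016981882974505424 0.07596419403433302
```

View pics/w.png

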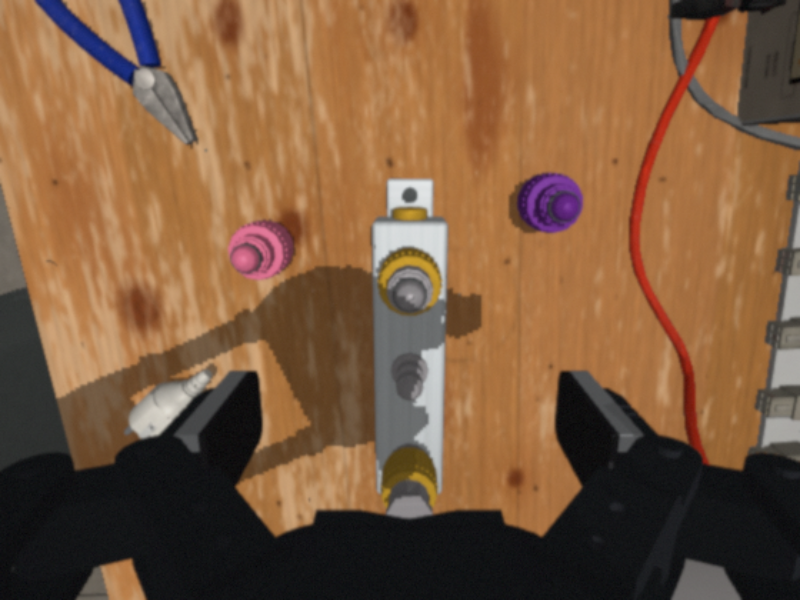

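The wrist view shows the domed coupling at (409,285), between the pink and purple decoys. Its sleeve circle has a radius of about 17 mm, centred at (0.5163, 0.2147). Next I descend.

jog_arm([
  [[0.14, 0, 0.6, 0, 0, 0, 1], [0, 0, 0.9, 0, 0, 0, 1], [0, 0, 0.9, 0, 0, 0, 1], [0, 0, 0.7, 0, 0, 0, 1], [0, 0, 0.5, 0, 0, 0, 1]],
])

```text
time: 4.32
tool_pos: [0.518, 0.2136, 0.1502]
tcp_rot: [2.279, 2.162, -0.0]
wrist_force: [-0.2, 0.2, 0.4]
width: 1.0
grip_force: 0.0
```

jog_arm([
  [[0, 0, 0.5, 0, 0, 0, 1], [0, 0, 0.4, 0, 0, 0, 1], [0, 0, 0.2, 0, 0, 0, 1], [0, 0, 0, 0, 0, 0, 1], [0, 0, 0, 0, 0, 0, 1]],
])

```text
time: 4.73
tool_pos: [0.5183, 0.2146, 0.1186]
tcp_rot: [2.277, 2.163, 0.001]
wrist_force: [0.3, 0.4, -1.0]
width: 0.999
grip_force: 0.0
```

jog_arm([
  [[0, -0.06, 0.17, 0, 0, 0, 1], [0, 0, 0, 0, 0, 0, -1], [0, 0, 0, 0, 0, 0, -1], [0, 0, 0, 0, 0, 0, -1], [0, 0, 0, 0, 0, 0, -1]],
], force=70)

```text
time: 5.15
tool_pos: [0.5161, 0.2151, 0.1132]
tcp_rot: [2.276, 2.165, 0.001]
wrist_force: [-0.0, -0.3, 0.1]
width: 0.454
grip_force: 0.0
```

jog_arm([
  [[0, 0, 0, 0, 0, 0, -1], [0, 0, 0, 0, 0, 0, -1], [0, 0, 0, 0, 0, 0, -1], [0, 0, 0, 0, 0, 0, -1], [0, 0, 0, 0, 0, 0, -1]],
])

```text
time: 5.57
tool_pos: [0.5161, 0.2151, 0.1134]
tcp_rot: [2.277, 2.165, 0.001]
wrist_force: [-1.7, 0.3, 5.8]
width: 0.379
grip_force: 69.2
```

jog_arm([
  [[0, 0, -0.06, 0, 0, 0, -1], [0, 0, -0.06, 0, 0, 0, -1], [0, 0, -0.06, 0, 0, 0, -1], [0, 0, -0.05, 0, 0, 0, -1], [0, 0, 0, 0, 0, 0, -1]],
])

```text
time: 5.98
tool_pos: [0.5154, 0.2148, 0.1189]
tcp_rot: [-2.276, -2.164, 0.002]
wrist_force: [1.5, 0.7, -9.0]
width: 0.378
grip_force: 70.1
```

jog_arm([
  [[0, 0, -0.06, 0, 0, 0, -1], [0, 0, -0.06, 0, 0, 0, -1], [0, 0, -0.06, 0, 0, 0, -1], [0, 0, -0.06, 0, 0, 0, -1], [0, 0, -0.06, 0, 0, 0, -1]],
])

```text
time: 6.4
tool_pos: [0.5167, 0.2151, 0.1299]
tcp_rot: [2.276, 2.164, 0.002]
wrist_force: [2.2, -0.9, -3.0]
width: 0.377
grip_force: 70.7
```

jog_arm([
  [[0, 0, -0.1, 0, 0, 0, -1], [0, 0, -0.1, 0, 0, 0, -1], [0, 0, -0.1, 0, 0, 0, -1], [0, 0, -0.1, 0, 0, 0, -1], [0, 0, -0.1, 0, 0, 0, -1]],
])

```text
time: 6.82
tool_pos: [0.5155, 0.2149, 0.1441]
tcp_rot: [-2.276, -2.165, 0.001]
wrist_force: [-0.3, -1.0, -2.2]
width: 0.382
grip_force: 71.1
```

jog_arm([
  [[0, 0, -0.2, 0, 0, 0, -1], [0, 0, -0.2, 0, 0, 0, -1], [0, 0, -0.2, 0, 0, 0, -1], [0, 0, -0.2, 0, 0, 0, -1], [0, 0, -0.2, 0, 0, 0, -1]],
])

```text
time: 7.23
tool_pos: [0.5159, 0.215, 0.1745]
tcp_rot: [2.277, 2.165, 0.0]
wrist_force: [-0.3, 0.1, -3.4]
width: 0.372
grip_force: 71.1
```

jog_arm([
  [[0, 0, -0.4, 0, 0, 0, -1], [0, 0, -0.5, 0, 0, 0, -1], [0, 0, -0.5, 0, 0, 0, -1], [0, 0, -0.5, 0, 0, 0, -1], [0, 0, -0.3, 0, 0, 0, -1]],
])

```text
time: 7.65
tool_pos: [0.5167, 0.2152, 0.2425]
tcp_rot: [2.276, 2.164, 0.004]
wrist_force: [0.7, 0.1, -2.1]
width: 0.381
grip_force: 71.1
```

```bash
python3 - <<'E'
from h import *
s,a,d=cam('scene')
cv2.imwrite('pics/s2.png',cv2.resize(a[130:340,130:410],(800,600)))
E
```

```text
(no output)
```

View pics/s2.png

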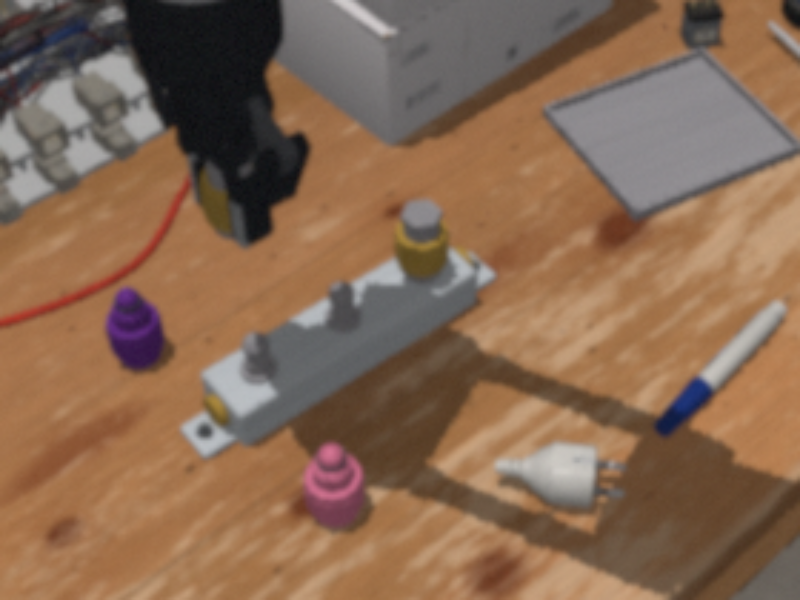

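The coupling is off and held in the gripper. The left nipple is bare and the hex coupling is still on. Next I carry it over the tray.

jog_arm([
  [[-0.4, 0, 0, 0, 0, 0, -1], [-0.8, 0.1, 0, 0, 0, 0, -1], [-0.9, 0.1, 0, 0, 0, 0, -1], [-0.9, 0.1, 0, 0, 0, 0, -1], [-0.9, 0.1, 0, 0, 0, 0, -1]],
])

```text
time: 8.12
tool_pos: [0.521, 0.0958, 0.2385]
tcp_rot: [-2.275, -2.165, 0.003]
wrist_force: [0.0, 0.1, -2.1]
width: 0.381
grip_force: 71.1
```

jog_arm([
  [[-0.9, 0, 0, 0, 0, 0, -1], [-0.9, 0, 0, 0, 0, 0, -1], [-0.9, 0, 0, 0, 0, 0, -1], [-0.9, 0, 0, 0, 0, 0, -1], [-0.9, 0, 0, 0, 0, 0, -1]],
])

```text
time: 8.53
tool_pos: [0.5139, -0.0391, 0.2386]
tcp_rot: [-2.276, -2.164, 0.002]
wrist_force: [1.0, -0.3, -2.6]
width: 0.382
grip_force: 71.1
```

jog_arm([
  [[-0.9, 0, 0, 0, 0, 0, -1], [-0.9, 0, 0, 0, 0, 0, -1], [-0.9, 0, 0, 0, 0, 0, -1], [-0.9, 0, 0, 0, 0, 0, -1], [-0.6, 0, 0, 0, 0, 0, -1]],
])

```text
time: 8.95
tool_pos: [0.5074, -0.1657, 0.2386]
tcp_rot: [-2.277, -2.163, 0.003]
wrist_force: [-0.1, 1.1, -2.1]
width: 0.385
grip_force: 71.1
```

jog_arm([
  [[-0.3, 0, 0, 0, 0, 0.5, -1], [0, 0, 0, 0, 0, 0.6, -1], [0, 0, 0, 0, 0, 0.5, -1], [0, 0, 0, 0, 0, 0, -1], [0, 0, 0, 0, 0, 0, -1]],
])

```text
time: 9.37
tool_pos: [0.5075, -0.1724, 0.2387]
tcp_rot: [-2.448, -1.967, 0.002]
wrist_force: [-0.3, -0.1, -2.4]
width: 0.379
grip_force: 71.1
```

```bash
python3 - <<'E'
from h import *
s,a,d=cam('wrist')
cv2.imwrite('pics/w2.png',cv2.resize(a,(800,600)))
p=viewer.camera_params('wrist')
R=Ro.from_rotvec(s['tcp_rot']); 
print(s['tool_pos'],s['tcp_rot'],s['width'],R.as_matrix().round(3).tolist())
E
```

```text
[ 0.50748054 -0.17241328  0.23874274] [-2.44760766e+00 -1.96706449e+00  1.67015595e-03] 0.3791491537812297 [[0.215, 0.977, -0.002], [0.977, -0.215, 0.001], [0.0, -0.002, -1.0]]
```

View pics/w2.png

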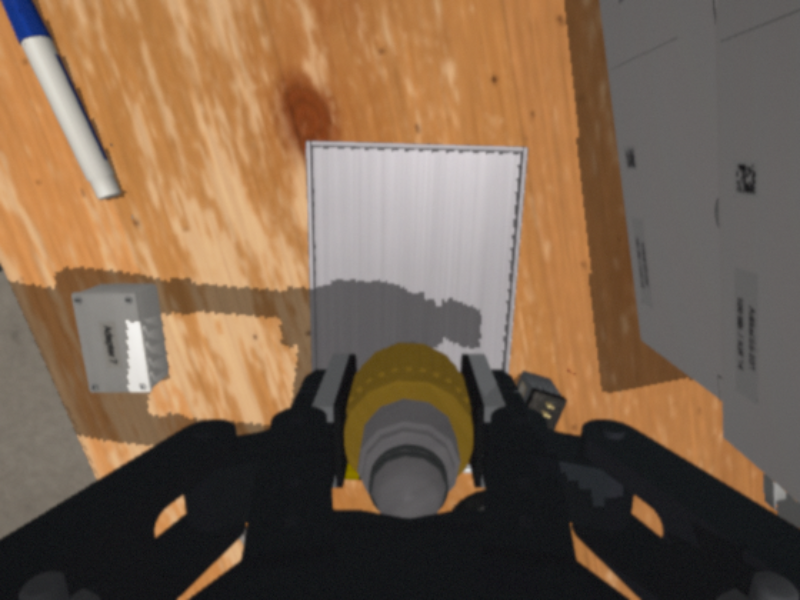

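The wrist view shows the coupling upright between the pads at (408,430), with the tray squared up to the gripper. Next I lower it.

jog_arm([
  [[0, 0, 0.4, 0, 0, 0, -1], [0, 0, 0.5, 0, 0, 0, -1], [0, 0, 0.5, 0, 0, 0, -1], [0, 0, 0.5, 0, 0, 0, -1], [0, 0, 0.5, 0, 0, 0, -1]],
])

```text
time: 9.83
tool_pos: [0.5079, -0.1718, 0.166]
tcp_rot: [-2.448, -1.968, 0.001]
wrist_force: [0.2, -0.2, -2.0]
width: 0.375
grip_force: 71.1
```

jog_arm([
  [[0, 0, 0.5, 0, 0, 0, -1], [0, 0, 0.5, 0, 0, 0, -1], [0, 0, 0.5, 0, 0, 0, -1], [0, 0, 0.5, 0, 0, 0, -1], [0, 0, 0.3, 0, 0, 0, -1]],
])

```text
time: 10.25
tool_pos: [0.507, -0.1714, 0.0961]
tcp_rot: [-2.446, -1.967, 0.003]
wrist_force: [-0.6, -0.2, -1.9]
width: 0.38
grip_force: 71.1
```

jog_arm([
  [[0, 0, 0.1, 0, 0, 0, -1], [0, 0, 0.1, 0, 0, 0, -1], [0, 0, 0.05, 0, 0, 0, -1], [0, 0, 0, 0, 0, 0, -1], [0, 0, 0, 0, 0, 0, -1]],
])

```text
time: 10.67
tool_pos: [0.509, -0.1724, 0.0919]
tcp_rot: [2.449, 1.966, 0.001]
wrist_force: [0.2, -0.2, -1.8]
width: 0.378
grip_force: 71.1
```

jog_arm([
  [[0, 0, 0.08, 0, 0, 0, -1], [0, 0, 0.08, 0, 0, 0, -1], [0, 0, 0.08, 0, 0, 0, -1], [0, 0, 0.05, 0, 0, 0, -1], [0, 0, 0, 0, 0, 0, -1]],
])

```text
time: 11.08
tool_pos: [0.508, -0.172, 0.082]
tcp_rot: [-2.449, -1.966, 0.001]
wrist_force: [-0.4, 0.3, -1.8]
width: 0.382
grip_force: 71.1
```

jog_arm([
  [[0, 0, 0.04, 0, 0, 0, -1], [0, 0, 0, 0, 0, 0, -1], [0, 0, 0.04, 0, 0, 0, -1], [0, 0, 0, 0, 0, 0, -1], [0, 0, 0, 0, 0, 0, -1]],
])

```text
time: 11.5
tool_pos: [0.5083, -0.1722, 0.08]
tcp_rot: [-2.45, -1.967, 0.0]
wrist_force: [-0.9, -0.1, -2.2]
width: 0.379
grip_force: 71.1
```

jog_arm([
  [[0, 0, 0.03, 0, 0, 0, -1], [0, 0, 0, 0, 0, 0, -1], [0, 0, 0.02, 0, 0, 0, -1], [0, 0, 0, 0, 0, 0, -1], [0, 0, 0, 0, 0, 0, -1]],
])

```text
time: 11.92
tool_pos: [0.5084, -0.1722, 0.0786]
tcp_rot: [-2.45, -1.967, 0.0]
wrist_force: [0.1, 0.8, -2.4]
width: 0.38
grip_force: 71.1
```

jog_arm([
  [[0, 0, 0.02, 0, 0, 0, -1], [0, 0, 0, 0, 0, 0, -1], [0, 0, 0.02, 0, 0, 0, -1], [0, 0, 0, 0, 0, 0, -1], [0, 0, 0, 0, 0, 0, -1]],
])

```text
time: 12.33
tool_pos: [0.5085, -0.1722, 0.0785]
tcp_rot: [-2.45, -1.967, 0.0]
wrist_force: [-3.1, 0.9, 8.1]
width: 0.379
grip_force: 71.7
```

jog_arm([
  [[0, 0, 0, 0, 0, 0, -0.2], [0, 0, 0, 0, 0, 0, -0.1], [0, 0, 0, 0, 0, 0, 0], [0, 0, 0, 0, 0, 0, 0.2], [0, 0, 0, 0, 0, 0, 0.3]],
], force=20)

```text
time: 12.75
tool_pos: [0.5084, -0.1722, 0.0773]
tcp_rot: [2.45, 1.967, 0.0]
wrist_force: [-0.3, 0.7, -0.2]
width: 0.655
grip_force: 0.0
```

jog_arm([
  [[0, 0, 0, 0, 0, 0, 0.4], [0, 0, 0, 0, 0, 0, 0.4], [0, 0, 0, 0, 0, 0, 0.4], [0, 0, 0, 0, 0, 0, 0.4], [0, 0, 0, 0, 0, 0, 0.4]],
])

```text
time: 13.17
tool_pos: [0.5084, -0.1722, 0.0774]
tcp_rot: [-2.45, -1.967, -0.0]
wrist_force: [0.4, -0.3, -0.3]
width: 0.698
grip_force: 0.0
```

Released. Next I go straight up.

jog_arm([
  [[0, 0, -0.1, 0, 0, 0, 0.4], [0, 0, -0.3, 0, 0, 0, 0.4], [0, 0, -0.5, 0, 0, 0, 0.4], [0, 0, -0.7, 0, 0, 0, 0.4], [0, 0, -0.8, 0, 0, 0, 0.4]],
])

```text
time: 13.58
tool_pos: [0.5075, -0.1719, 0.1498]
tcp_rot: [-2.448, -1.965, 0.002]
wrist_force: [0.4, -0.6, -1.0]
width: 0.7
grip_force: 0.0
```

jog_arm([
  [[0, 0, -0.9, 0, 0, 0, 0.4], [0, 0, -0.9, 0, 0, 0, 0.4], [0, 0, -0.5, 0, 0, 0, 0.4], [0, 0, 0, 0, 0, 0, 0.4], [0, 0, 0, 0, 0, 0, 0.4]],
])

```text
time: 14.0
tool_pos: [0.5091, -0.1725, 0.2201]
tcp_rot: [2.447, 1.965, 0.003]
wrist_force: [-0.0, -0.5, -0.2]
width: 0.699
grip_force: 0.0
```

```bash
python3 - <<'E'
from h import *
s,a,d=cam('scene')
cv2.imwrite('pics/s3.png',cv2.resize(a[110:290,180:430],(800,576)))
E
```

```text
(no output)
```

View pics/s3.png

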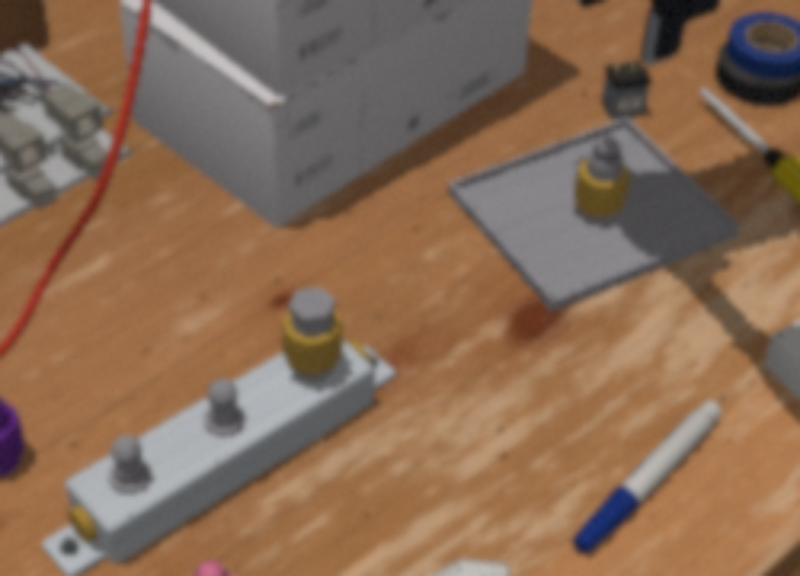

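The domed coupling stands upright in the tray at (602,180), and the hex one is still on its nipple at (312,333).

```bash
python3 -c "
from workcell import bot
print(bot.finish_job())"
```

```text
the job is handed in; nothing more can be done
None
```

I drew the domed coupling off its nipple by the sleeve, stood it upright in the tray and let go; the flat-topped coupling is still plugged in, and the job is handed in at about 14 s, though no verdict was returned.

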